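# Sort stripped printer parts into the service trays

### The job

Sort the parts stripped from the printer: the blue ink cartridge goes in the blue tray, the yellow cartridge in the yellow tray, the black roller in the red tray, and both gears, side by side, in the green tray. Every part sits flat and the same way up as it is now on its tray's floor, with the cartridges and the roller lengthways along the tray. Leave the delicate print head (black with a copper plate) where it is.

Things in the scene. Friction and masses are not known exactly. Their poses are not given: they have to be found in the camera images.
- cart_blue_mid (a point): ink cartridge, a blue block 76 mm long, 30 mm wide, 44 mm tall with a black cap on one end and white side labels, standing upright loose on the bench, about 90 g. The point is its centre, 22 mm above its underside; x along its length (the black cap is at -x), y across its width, z up.
- cart_yellow_mid (a point): ink cartridge, a yellow block 76 mm long, 30 mm wide, 44 mm tall with a black cap on one end and white side labels, standing upright loose on the bench, about 90 g. The point is its centre, 22 mm above its underside; x along its length (the black cap is at -x), y across its width, z up.
- gear_white_mid (a point): white drive gear with fine teeth and a brass bush on top, a loose upright disc 44 mm in diameter over the teeth and 34 mm tall, about 50 g. The point is its centre, 17 mm above its underside; z is its axis, up.
- gear_black_mid (a point): black drive gear with fine teeth and a brass bush on top, a loose upright disc 44 mm in diameter over the teeth and 34 mm tall, about 50 g. The point is its centre, 17 mm above its underside; z is its axis, up.
- roller_mid (a point): pinch roller: a black rubber sleeve 24 mm in diameter and 58 mm long, lying level between two square aluminium end blocks (each 14 mm long, 30 x 30 mm) on which it rests without rolling; 86 mm long overall, 30 mm tall, about 110 g, loose; nothing turns. The point is its centre, on the axis of the sleeve, 15 mm above its underside; x along its length, z up.
- printhead_mid (a point): print head, not to be disturbed: a loose black block 50 x 44 mm, 34 mm tall overall, topped by a copper nozzle plate 44 x 36 mm. The point is its centre, 17 mm above its underside; x along the 50 mm side, z up.
- tray_blue: blue parts tray fixed to the bench, outside 118 x 142 mm, 18 mm high, walls and floor 4 mm thick (inside 110 x 134 mm, floor 4 mm above the bench). Origin: centre of its underside, on the bench; x along the short side, y along the long side, z up.
- tray_yellow: yellow parts tray fixed to the bench, outside 118 x 142 mm, 18 mm high, walls and floor 4 mm thick (inside 110 x 134 mm, floor 4 mm above the bench). Origin: centre of its underside, on the bench; x along the short side, y along the long side, z up.
- tray_green: green parts tray fixed to the bench, outside 118 x 142 mm, 18 mm high, walls and floor 4 mm thick (inside 110 x 134 mm, floor 4 mm above the bench). Origin: centre of its underside, on the bench; x along the short side, y along the long side, z up.
- tray_red: red parts tray fixed to the bench, outside 118 x 142 mm, 18 mm high, walls and floor 4 mm thick (inside 110 x 134 mm, floor 4 mm above the bench). Origin: centre of its underside, on the bench; x along the short side, y along the long side, z up.
Mind the look-alikes: they are no part of the job. What is meant by the tray_green is not pink, and is the larger of those in its own colour. What is shaped like the part that bears gear_white_mid but pink is not meant.

How it is judged:
By the outcome, as a careful person would: the job done as asked, in the order asked, and still so for the second after the job is handed in, with the robot touching nothing.
It also fails if it takes over 128 s, if anything falls off the work surface, if the arm or the gripper's body presses on something with over 40 N, if the wrist force passes 120 N, or if a joint passes its speed limit or range.

### The arm

A 7-joint arm with a two-finger parallel gripper is mounted at the origin on the work surface. World frame = base frame: x ahead of the robot, y to its left, z up, the work surface at z = 0. Lengths are in mm, angles in degrees, forces in N, time in s.
With the tool pointing down it reaches from about 400 to 750 mm from the base axis. Payload 19.5 kg.
Tool frame: the origin (TCP) lies on the centre line of the jaws, within the pads' length; the fingertips stand 14 mm ahead of it and the grasp point (between the pads) lies 5 mm behind it; z points along the fingers, y is the line along which they close (so a half turn about z gives the same grasp; the last joint's range is limited). The gripper opens to 85 mm and grips with 20 to 120 N. Pads are 22 mm wide; open, the fingers measure 114 mm over their backs; the gripper's body (76 mm by 85 mm) begins 54 mm behind the grasp point. The pads swing forward as they close: fully open they stand 13 mm farther back than shut.
Start: joints at [-72.175, 40.479, -1.581, 85.061, 1.261, 54.483, -4.326], TCP at [198.665, 539.564, 245.268] pointing down, gripper open.
Joint ranges: [-155.06, 155.06], [-18.47, 123.98], [-90, 86.84], [0, 140.48], [-83.41, 263.41], [0, 116], [-161.91, 161.91]. Speed limits (degrees/s): [108.29, 108.29, 147.25, 147.25, 172.46, 172.46, 172.46].

### API

Orientations are given as [roll, pitch, yaw] about the fixed x, y, z axes, in that order (R = Rz(yaw) Ry(pitch) Rx(roll)).
In Python, from station import * gives the robot as it stands.
- The arm moves only by the tool play_rows, never from a script. Its arguments are lists of equal length, an entry for each row: "jaw": the closure in counts, from 0 (fully open) to 255 (shut); "translation": the shift along the tool's x, y, z in m, a list of three; "turn": the turn, a rotation vector about the tool's x, y, z in rad, a list of three. A call has exactly 10 rows; each row is the pose to reach, as a shift and turn from the pose commanded when the call began, along the tool's axes at that moment; what a row does not reach only later rows make up. A row lasts 1/10 s, in which the tool goes at most 50 mm and 8.59 degrees, less where a joint would pass 70% of its speed; a pose out of reach is approached as far as the arm can. A call with a gripper value outside its range is refused whole. The fingers move at their own pace and stop on an object; the grip force is fixed at half the most. Time passes only in rows, so rows that repeat a pose let the fingers close, or fill a call up. It gives the time, the measured TCP pose, the force, the opening and the grip force at its end, in the units of the state.
- read_state(): the state, without advancing time (a new reading comes with each control period).
- capture(name): name is "side" or "top" or "wrist"; returns the picture (480x640x3 uint8, blue, green, red); there is no depth.
- get_calibration(name): a dict with "vertical_fov" (degrees; the focal length in pixels is half the picture's height over the tangent of half this angle, whatever the lens; pixels are square), "cx", "cy" (the principal point, pixels), "D" ([k1, k2, p1, p2, k3] as OpenCV has them; the pictures are not rectified), "origin" and "rotation" of the camera in the world. Camera axes: x right, y up, looking along -z (the intrinsics and any distortion apply to the point x, -y, -z); pixel columns grow to the right and rows downward; lengths in mm; the calibration is good to about 2 mm. A picture is of the moment at which its call begins: read the wrist's pose just before it. get_calibration takes no time and is no camera call; for the wrist camera it gives the pose at the moment of the call.
- job_done(): hands the job in; it is judged then, once.
The state is a dict: "t": time; "joint_pos": joint angles; "joint_velocities": joint speeds; "joint_torque": joint torques, N m; "eef_pos": TCP position; "ee_rot": TCP orientation; "contact_force": force on the tool from outside, world axes, zero at the start; "torque": the same for the moment, N m; "finger_gap": opening from 0.0 (shut) to 1.0 (fully open); "finger_force": force on a finger pad.
Only numpy, scipy, OpenCV 4.12 (cv2) and the standard library are available. Lean on these libraries where they do the work, as an engineer would, in place of code of your own. Each camera call takes 0.05 s, during which the arm holds its last target. There are 200 camera calls.

## Working session

There is one attempt and no reset: what is moved stays moved. The work goes in short steps, Python scripts to look and compute and a tool call to move; the robot and the scene stay as the last step left them, time stands still between calls to the robot, and variables do not carry over. Pictures are saved under pics/ and viewed, at most 14 in all, crops included, and the job is handed in when it is done.

Besides the shell and the picture viewer there is one more tool, called as name(argument=value, ...), one argument or row to a line, values as JSON. play_rows: Moves the arm, as the interface text tells. Its arguments: {"type":"object","properties":{"jaw":{"type":"array"},"translation":{"type":"array"},"turn":{"type":"array"}},"required":["jaw","translation","turn"]}

```bash
mkdir -p pics; ls; python3 - <<'E'
from station import *
import cv2
for n in ("top","side"):
    im=capture(n); cv2.imwrite(f"pics/{n}0.png",im); print(n,get_calibration(n))
s=read_state(); print({k:s[k] for k in("t","eef_pos","ee_rot","finger_gap")})
E
```

```text
pics
top {'vertical_fov': 54.40589405946579, 'cx': 327.5681907150795, 'cy': 241.76511091614626, 'D': array([-0.12067446,  0.        ,  0.        ,  0.        ,  0.        ]), 'origin': array([ 360.25108845,    8.62110045, 1040.7826187 ]), 'rotation': array([  6.23749796,  -0.38132198, -91.02469788])}
side {'vertical_fov': 51.366831313278325, 'cx': 318.28412370961837, 'cy': 231.8011913409864, 'D': array([-0.07825182,  0.        ,  0.        ,  0.        ,  0.        ]), 'origin': array([  64.59550261, -874.76487009,  635.7327819 ]), 'rotation': array([ 58.49887837,  -0.55275834, -23.03367466])}
{'t': 0.1, 'eef_pos': array([198.61232872, 539.38839403, 244.88252417]), 'ee_rot': array([-1.79945147e+02,  2.17218474e-03,  1.59785600e+02]), 'finger_gap': 0.9985811028728473}
```

View pics/top0.png

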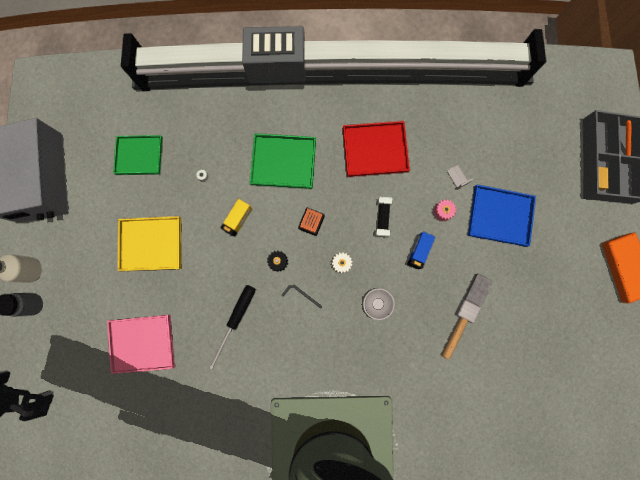

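View pics/side0.png

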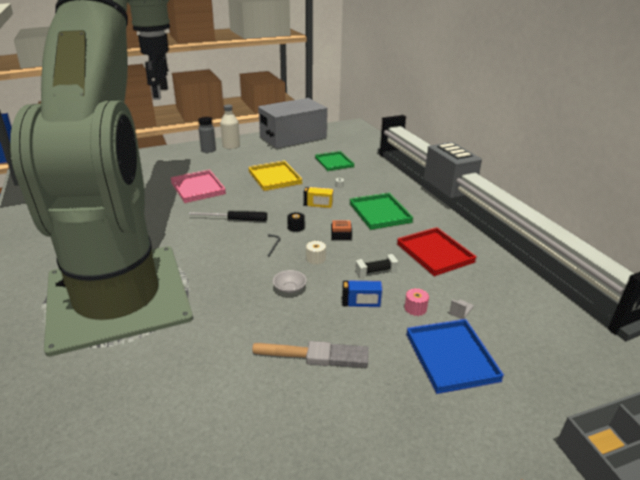

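```bash
cat > h.py <<'E'
import numpy as np, cv2
from scipy.spatial.transform import Rotation as R
from station import *
def cam(n, c=None):
    c=c or get_calibration(n); f=240/np.tan(np.radians(c["vertical_fov"]/2))
    return np.array([[f,0,c["cx"]],[0,f,c["cy"]],[0,0,1]]),c["D"],np.array(c["origin"]),R.from_euler("xyz",c["rotation"],degrees=True).as_matrix()
def p2w(C,px,z):
    K,D,o,M=C
    u=cv2.undistortPoints(np.array(px,float).reshape(-1,1,2),K,D).reshape(-1,2)
    d=np.c_[u[:,0],-u[:,1],-np.ones(len(u))]@M.T
    return o+d*((z-o[2])/d[:,2])[:,None]
def w2p(C,P):
    K,D,o,M=C
    q=(np.array(P,float)-o)@M*[1,-1,-1]
    return cv2.projectPoints(q,np.zeros(3),np.zeros(3),K,D)[0].reshape(-1,2)
def blobs(im,lo,hi,amin,amax):
    m=cv2.inRange(cv2.cvtColor(im,cv2.COLOR_BGR2HSV),lo,hi)
    return [c.reshape(-1,2) for c in cv2.findContours(m,cv2.RETR_EXTERNAL,cv2.CHAIN_APPROX_NONE)[0] if amin<cv2.contourArea(c)<amax]
def rect(P):
    r=cv2.minAreaRect(P[:,:2].astype(np.float32)); (w,h),a=r[1],r[2]
    if h>w: a+=90;w,h=h,w
    return np.round([*r[0],w,h,(a+90)%180-90],1)
def move(xyz,yaw,s=None):
    "tool-frame shift (m) and turn (rad) from the present pose to tool down at xyz, yaw"
    s=s or read_state(); M=R.from_euler("xyz",s["ee_rot"],degrees=True)
    G=R.from_euler("xyz",[180,0,yaw],degrees=True)
    return np.round(M.inv().apply(np.array(xyz)-s["eef_pos"])/1000,4),np.round((M.inv()*G).as_rotvec(),3)
E
python3 - <<'E'
from h import *
C=cam("top"); im=cv2.imread("pics/top0.png")
for n,lo,hi,z in (("blue",(105,120,40),(130,255,255),(44,18)),("yellow",(18,150,100),(32,255,255),(44,18)),("green",(50,120,40),(75,255,255),(18,18)),("red",(0,170,60),(6,255,255),(18,18)),("pink",(165,80,80),(178,255,255),(34,18)),("white",(15,0,150),(40,110,255),(34,34)),("dark",(0,0,0),(180,255,45),(34,30))):
    for c in blobs(im,lo,hi,60,6000):
        m=c.mean(0)
        if not(100<m[0]<550 and 120<m[1]<380): continue
        print(n,m.round(),rect(p2w(C,c,z[len(c)>130])))
c=im[120:290,100:560]; cv2.imwrite("pics/crop1.png",cv2.resize(c,(800,296),interpolation=cv2.INTER_CUBIC))
E
```

```text
blue [422. 248.] [ 453.2 -203.3   68.6   34.   -24.9]
blue [502. 215.] [ 526.  -396.2  146.5  120.3   78.7]
yellow [149. 244.] [475.6 400.6 144.6 118.  -88.9]
yellow [236. 216.] [527.3 196.6  72.2  37.5 -31.8]
green [137. 155.] [681.8 434.5 111.9  92.8  88.6]
green [283. 161.] [658.6  97.9 141.6 120.5  85.2]
red [375. 148.] [ 683.7 -113.   142.   120.6  -86.2]
pink [140. 344.] [252.2 417.3 147.1 118.6 -85. ]
pink [445. 210.] [ 536.3 -259.5   50.1   42.1  -46.8]
white [342. 263.] [425.6 -30.1  45.1  43.1  17.1]
white [383. 232.] [ 489.5 -120.2   28.6   13.2   89. ]
white [385. 200.] [ 560.9 -128.9   29.1   14.6   83.9]
white [201. 174.] [626.1 279.2  23.   21.9 -64.1]
dark [241. 307.] [332.7 188.8  97.6  24.2 -27.1]
dark [277. 261.] [430.2 108.9  41.3  39.   89.1]
dark [383. 216.] [ 525.  -122.6   55.    22.9   -6.5]
```

View pics/crop1.png

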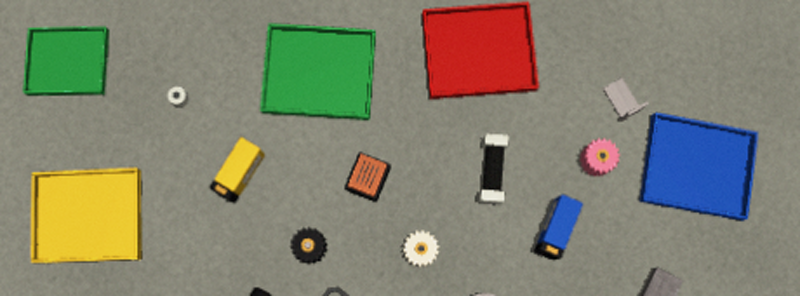

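Candidates: blue cartridge (422,248), yellow cartridge (237,217), roller (384,217). White gear is (342,262), not the pink one (446,210) or the small ring (201,174). Black gear is (278,261). The green tray is the larger one at (283,161), not the small green (138,155) or the pink (140,344). The crop confirms these choices.

```bash
python3 - <<'E'
from h import *
s=read_state()
print(move([480,250,230],155)); print(move([455,-200,230],155))
E
```

```text
(array([-0.364 , -0.1743,  0.0151]), array([-0.001,  0.   ,  0.084]))
(array([-0.4961, -0.6052,  0.0155]), array([-0.001,  0.   ,  0.084]))
```

play_rows(
  jaw=[0, 0, 0, 0, 0, 0, 0, 0, 0, 0],
  translation=[
    [-0.364, -0.174, 0.015],
    [-0.364, -0.174, 0.015],
    [-0.364, -0.174, 0.015],
    [-0.364, -0.174, 0.015],
    [-0.364, -0.174, 0.015],
    [-0.364, -0.174, 0.015],
    [-0.364, -0.174, 0.015],
    [-0.364, -0.174, 0.015],
    [-0.496, -0.605, 0.015],
    [-0.496, -0.605, 0.015],
  ],
  turn=[
    [0, 0, 0.084],
    [0, 0, 0.084],
    [0, 0, 0.084],
    [0, 0, 0.084],
    [0, 0, 0.084],
    [0, 0, 0.084],
    [0, 0, 0.084],
    [0, 0, 0.084],
    [0, 0, 0.084],
    [0, 0, 0.084],
  ],
)

```text
t: 1.1
eef_pos: [472.5, 151.3, 229.8]
ee_rot: [-180.0, -0.0, 155.0]
contact_force: [1.1, -0.4, -0.1]
finger_gap: 0.999
finger_force: 0.0
```

```bash
python3 - <<'E'
from h import *
s=read_state()
print(s["t"],s["eef_pos"],s["ee_rot"],s["joint_pos"].round()); print(move([455,-200,230],155))
E
```

```text
1.1 [472.50662253 151.27526638 229.82490018] [-1.79959683e+02 -2.52168103e-02  1.54955164e+02] [-18.  35.  -5. 102.   4.  43.  39.]
(array([-0.1328, -0.3257, -0.    ]), array([-0.001, -0.   , -0.001]))
```

play_rows(
  jaw=[0, 0, 0, 0, 0, 0, 0, 0, 0, 0],
  translation=[
    [-0.133, -0.326, 0],
    [-0.133, -0.326, 0],
    [-0.133, -0.326, 0],
    [-0.133, -0.326, 0],
    [-0.133, -0.326, 0],
    [-0.133, -0.326, 0],
    [-0.133, -0.326, 0],
    [-0.133, -0.326, 0],
    [-0.133, -0.326, 0],
    [-0.133, -0.326, 0],
  ],
  turn=[
    [0, 0, 0],
    [0, 0, 0],
    [0, 0, 0],
    [0, 0, 0],
    [0, 0, 0],
    [0, 0, 0],
    [0, 0, 0],
    [0, 0, 0],
    [0, 0, 0],
    [0, 0, 0],
  ],
)

```text
t: 2.1
eef_pos: [455.3, -197.4, 230.3]
ee_rot: [180.0, -0.0, 155.0]
contact_force: [1.0, 0.3, 0.7]
finger_gap: 0.999
finger_force: 0.0
```

```bash
python3 - <<'E'
from h import *
s=read_state(); c=get_calibration("wrist"); im=capture("wrist"); cv2.imwrite("pics/w1.png",im)
print(s["eef_pos"],s["ee_rot"],c)
C=cam("wrist",c)
for b in blobs(im,(105,120,40),(130,255,255),300,200000): print(b.mean(0),rect(p2w(C,b,44)))
E
```

```text
[ 455.29466753 -197.37446064  230.33465592] [ 1.79978069e+02 -2.41403397e-02  1.55035237e+02] {'vertical_fov': 70.01563090296624, 'cx': 319.3144037746598, 'cy': 238.49942898736083, 'D': array([0.00254795, 0.        , 0.        , 0.        , 0.        ]), 'origin': array([ 394.14512094, -168.70566649,  359.59154859]), 'rotation': array([-15.68909394,   0.07238056,  65.09126212])}
[195.22310757 323.49003984] [ 515.8 -377.4  136.5  113.5   78.9]
[311.42021277 218.76595745] [ 454.9 -205.5   63.7   29.5  -23.8]
```

View pics/w1.png

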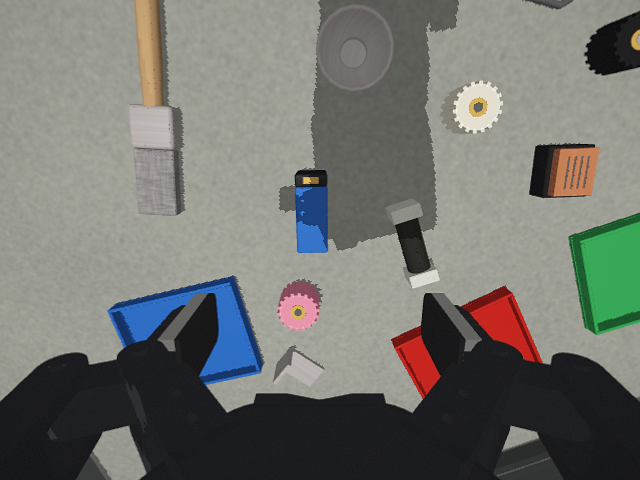

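The blue cartridge is at (311,210) in the wrist view, with its cap at (311,177) towards heading 156°. Its centre is about (450,-203).

```bash
python3 - <<'E'
from h import *
print(move([449.5,-203,29],156))
E
```

```text
(array([ 0.0028, -0.0078,  0.2014]), array([ 0.   , -0.   , -0.016]))
```

play_rows(
  jaw=[0, 0, 0, 0, 0, 0, 0, 0, 0, 0],
  translation=[
    [0.003, -0.008, 0.04],
    [0.003, -0.008, 0.08],
    [0.003, -0.008, 0.12],
    [0.003, -0.008, 0.15],
    [0.003, -0.008, 0.17],
    [0.003, -0.008, 0.185],
    [0.003, -0.008, 0.195],
    [0.003, -0.008, 0.201],
    [0.003, -0.008, 0.201],
    [0.003, -0.008, 0.201],
  ],
  turn=[
    [0, 0, -0.016],
    [0, 0, -0.016],
    [0, 0, -0.016],
    [0, 0, -0.016],
    [0, 0, -0.016],
    [0, 0, -0.016],
    [0, 0, -0.016],
    [0, 0, -0.016],
    [0, 0, -0.016],
    [0, 0, -0.016],
  ],
)

```text
t: 3.15
eef_pos: [449.3, -204.3, 30.0]
ee_rot: [-180.0, 0.0, 155.9]
contact_force: [0.2, 0.5, -0.3]
finger_gap: 0.997
finger_force: 0.0
```

play_rows(
  jaw=[255, 255, 255, 255, 255, 255, 255, 255, 255, 255],
  translation=[
    [0, 0, 0],
    [0, 0, 0],
    [0, 0, 0],
    [0, 0, 0],
    [0, 0, 0],
    [0, 0, 0],
    [0, 0, 0],
    [0, 0, 0],
    [0, 0, 0],
    [0, 0, 0],
  ],
  turn=[
    [0, 0, 0],
    [0, 0, 0],
    [0, 0, 0],
    [0, 0, 0],
    [0, 0, 0],
    [0, 0, 0],
    [0, 0, 0],
    [0, 0, 0],
    [0, 0, 0],
    [0, 0, 0],
  ],
)

```text
t: 4.15
eef_pos: [449.1, -204.4, 29.8]
ee_rot: [-180.0, 0.0, 155.9]
contact_force: [-1.1, 0.7, 8.2]
finger_gap: 0.341
finger_force: 60.1
```

```bash
python3 - <<'E'
from h import *
s=read_state(); print(s["eef_pos"],s["ee_rot"])
print(move([449.5,-203,130],156)); print(move([524,-392,130],78.7)); print(move([524,-392,35],78.7))
E
```

```text
[ 449.1210144  -204.42482721   29.76197946] [-1.79991970e+02  2.10433356e-02  1.55887759e+02]
(array([ 0.0002,  0.0014, -0.1002]), array([-0.   ,  0.   , -0.002]))
(array([-0.145 , -0.1406, -0.1002]), array([0.   , 0.   , 1.347]))
(array([-0.145 , -0.1406, -0.0052]), array([0.   , 0.   , 1.347]))
```

play_rows(
  jaw=[255, 255, 255, 255, 255, 255, 255, 255, 255, 255],
  translation=[
    [0, 0, -0.04],
    [0, 0, -0.08],
    [-0.02, -0.02, -0.1],
    [-0.04, -0.04, -0.1],
    [-0.065, -0.065, -0.1],
    [-0.09, -0.09, -0.1],
    [-0.115, -0.115, -0.1],
    [-0.13, -0.13, -0.1],
    [-0.145, -0.141, -0.1],
    [-0.145, -0.141, -0.1],
  ],
  turn=[
    [0, 0, 0],
    [0, 0, 0.14],
    [0, 0, 0.28],
    [0, 0, 0.42],
    [0, 0, 0.56],
    [0, 0, 0.7],
    [0, 0, 0.84],
    [0, 0, 0.98],
    [0, 0, 1.12],
    [0, 0, 1.26],
  ],
)

```text
t: 5.15
eef_pos: [523.9, -394.0, 129.0]
ee_rot: [-180.0, 0.0, 83.3]
contact_force: [-0.7, 1.1, -0.8]
finger_gap: 0.338
finger_force: 59.7
```

```bash
python3 - <<'E'
from h import *
s=read_state(); print(s["eef_pos"],s["ee_rot"],s["finger_gap"])
c=get_calibration("wrist"); im=capture("wrist"); cv2.imwrite("pics/w2.png",im)
C=cam("wrist",c)
for b in blobs(im,(105,120,40),(130,255,255),300,200000): print(b.mean(0),b.min(0),b.max(0),rect(p2w(C,b,18)))
print(move([525,-394,70],78.7)); print(move([525,-394,34.5],78.7))
E
```

```text
[ 523.8768204  -394.02069148  128.9801388 ] [-1.79999166e+02  4.12791625e-02  8.32988919e+01] 0.3383770164828543
[321.92214912 260.16008772] [243 137] [418 399] [ 521.7 -430.   206.9  117.3   78.9]
(array([-0.0011,  0.0014,  0.0589]), array([-0.   , -0.   ,  0.072]))
(array([-0.0011,  0.0014,  0.0944]), array([-0.   , -0.   ,  0.072]))
```

View pics/w2.png

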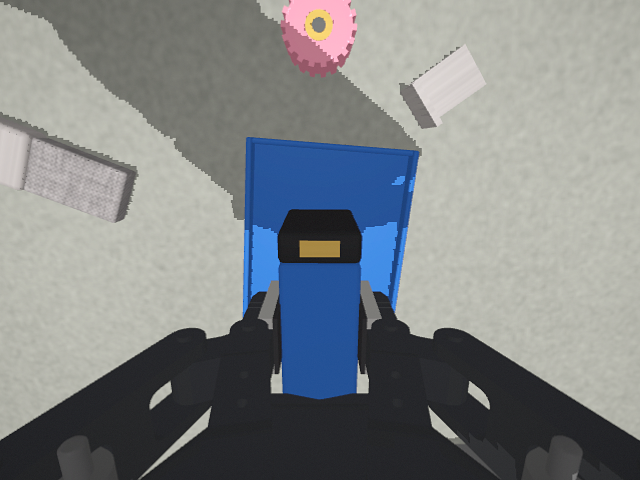

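The tray's near rim corners are at (247,138) and (420,152). The cartridge hangs straight between the jaws.

```bash
python3 - <<'E'
from h import *
P=p2w(cam("wrist"),[[247,138],[420,152]],18)[:,:2]; d=P[1]-P[0]; n=np.array([d[1],-d[0]])/np.linalg.norm(d); n*=np.sign(-n[1])
print(P,np.linalg.norm(d),P.mean(0)+71*n,np.degrees(np.arctan2(-n[1],-n[0])))
E
```

```text
[[ 485.2405025  -316.61053545]
 [ 600.22289496 -340.18582497]] 117.37437902562415 [ 528.47095827 -397.95126268] 78.41300924021395
```

play_rows(
  jaw=[255, 255, 255, 255, 255, 255, 255, 255, 255, 255],
  translation=[
    [-0.002, 0.003, 0.02],
    [-0.002, 0.003, 0.045],
    [-0.002, 0.003, 0.065],
    [-0.002, 0.003, 0.078],
    [-0.002, 0.003, 0.086],
    [-0.002, 0.003, 0.091],
    [-0.002, 0.003, 0.094],
    [-0.002, 0.003, 0.0945],
    [-0.002, 0.003, 0.0945],
    [-0.002, 0.003, 0.0945],
  ],
  turn=[
    [0, 0, 0.076],
    [0, 0, 0.076],
    [0, 0, 0.076],
    [0, 0, 0.076],
    [0, 0, 0.076],
    [0, 0, 0.076],
    [0, 0, 0.076],
    [0, 0, 0.076],
    [0, 0, 0.076],
    [0, 0, 0.076],
  ],
)

```text
t: 6.2
eef_pos: [526.7, -394.8, 35.4]
ee_rot: [180.0, 0.0, 79.3]
contact_force: [-0.5, 0.5, -1.4]
finger_gap: 0.34
finger_force: 59.7
```

play_rows(
  jaw=[90, 90, 90, 90, 90, 90, 90, 90, 90, 90],
  translation=[
    [0, 0, 0],
    [0, 0, 0],
    [0, 0, 0],
    [0, 0, 0],
    [0, 0, 0],
    [0, 0, -0.01],
    [0, 0, -0.03],
    [0, 0, -0.06],
    [0, 0, -0.1],
    [0, 0, -0.13],
  ],
  turn=[
    [0, 0, 0],
    [0, 0, 0],
    [0, 0, 0],
    [0, 0, 0],
    [0, 0, 0],
    [0, 0, 0],
    [0, 0, 0],
    [0, 0, 0],
    [0, 0, 0],
    [0, 0, 0],
  ],
)

```text
t: 7.2
eef_pos: [526.7, -394.9, 168.0]
ee_rot: [179.9, 0.1, 79.3]
contact_force: [-0.6, 0.5, -0.3]
finger_gap: 0.646
finger_force: 0.0
```

```bash
python3 - <<'E'
from h import *
s=read_state(); print(s["eef_pos"],s["ee_rot"],s["finger_gap"])
im=capture("top"); cv2.imwrite("pics/c2.png",cv2.resize(im[170:270,440:560],None,fx=4,fy=4))
print(move([600,-100,200],120)); print(move([475,190,200],148))
E
```

```text
[ 526.70510919 -394.86602115  168.04288496] [1.79906131e+02 6.08191188e-02 7.93349143e+01] 0.6458108061033399
(array([ 0.3041,  0.0163, -0.0285]), array([ 0.005,  0.006, -0.71 ]))
(array([ 0.5659, -0.1601, -0.0306]), array([ 0.004,  0.007, -1.198]))
```

View pics/c2.png

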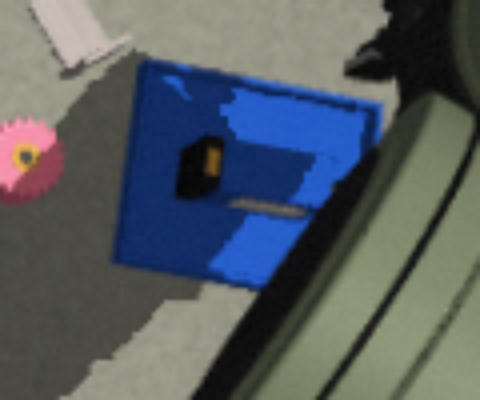

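The blue cartridge stands upright in the blue tray, lengthways, with its cap at (205,168) in the crop. Next is yellow.

```bash
python3 - <<'E'
from h import *
print(move([560,-100,230],120)); print(move([522,198,230],148))
E
```

```text
(array([ 0.2966, -0.0228, -0.0587]), array([ 0.005,  0.006, -0.71 ]))
(array([ 0.5824, -0.1152, -0.0604]), array([ 0.004,  0.007, -1.198]))
```

play_rows(
  jaw=[90, 60, 0, 0, 0, 0, 0, 0, 0, 0],
  translation=[
    [0.297, -0.023, -0.06],
    [0.297, -0.023, -0.06],
    [0.297, -0.023, -0.06],
    [0.297, -0.023, -0.06],
    [0.297, -0.023, -0.06],
    [0.297, -0.023, -0.06],
    [0.582, -0.115, -0.06],
    [0.582, -0.115, -0.06],
    [0.582, -0.115, -0.06],
    [0.582, -0.115, -0.06],
  ],
  turn=[
    [0, 0, -0.12],
    [0, 0, -0.24],
    [0, 0, -0.36],
    [0, 0, -0.48],
    [0, 0, -0.6],
    [0, 0, -0.72],
    [0, 0, -0.84],
    [0, 0, -0.96],
    [0, 0, -1.08],
    [0, 0, -1.198],
  ],
)

```text
t: 8.25
eef_pos: [533.4, 98.1, 225.3]
ee_rot: [180.0, 0.0, 148.3]
contact_force: [1.4, -0.1, -0.3]
finger_gap: 0.997
finger_force: 0.0
```

```bash
python3 - <<'E'
from h import *
print(move([522,198,230],148))
E
```

```text
(array([ 0.0622,  0.079 , -0.0047]), array([0.   , 0.001, 0.004]))
```

play_rows(
  jaw=[0, 0, 0, 0, 0, 0, 0, 0, 0, 0],
  translation=[
    [0.03, 0.04, -0.004],
    [0.062, 0.079, -0.004],
    [0.062, 0.079, -0.004],
    [0.062, 0.079, -0.004],
    [0.062, 0.079, -0.004],
    [0.062, 0.079, -0.004],
    [0.062, 0.079, -0.004],
    [0.062, 0.079, -0.004],
    [0.062, 0.079, -0.004],
    [0.062, 0.079, -0.004],
  ],
  turn=[
    [0, 0, 0],
    [0, 0, 0],
    [0, 0, 0],
    [0, 0, 0],
    [0, 0, 0],
    [0, 0, 0],
    [0, 0, 0],
    [0, 0, 0],
    [0, 0, 0],
    [0, 0, 0],
  ],
)

```text
t: 9.25
eef_pos: [523.2, 196.0, 228.7]
ee_rot: [-180.0, 0.0, 148.0]
contact_force: [0.7, -0.7, 0.5]
finger_gap: 1.0
finger_force: 0.0
```

```bash
python3 - <<'E'
from h import *
s=read_state(); c=get_calibration("wrist"); im=capture("wrist"); cv2.imwrite("pics/w3.png",im)
print(s["eef_pos"],s["ee_rot"])
C=cam("wrist",c)
for b in blobs(im,(18,150,60),(32,255,255),300,200000): print(b.mean(0),b.min(0),b.max(0),rect(p2w(C,b,44)))
E
```

```text
[523.23887327 195.9794425  228.66278842] [-1.79994780e+02  3.35570116e-03  1.47971218e+02]
[328.92513369 223.39572193] [314 191] [345 256] [534.  200.1  62.7  28.9 -32. ]
[486.65392354  56.34004024] [385   0] [590 147] [475.6 388.8 134.8 108.4 -88.7]
```

View pics/w3.png

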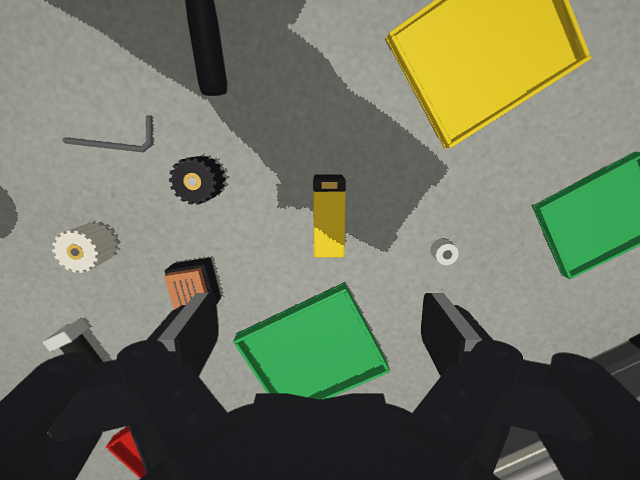

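Yellow cartridge: blob at (329,223), cap at (329,183). Its centre is about (528.5,203.5), yaw 148.

```bash
python3 - <<'E'
from h import *
print(move([528.5,203.5,29],148))
E
```

```text
(array([-0.0005,  0.0092,  0.1996]), array([-0., -0., -0.]))
```

play_rows(
  jaw=[0, 0, 0, 0, 0, 0, 0, 0, 0, 0],
  translation=[
    [-0.0005, 0.009, 0.04],
    [-0.0005, 0.009, 0.08],
    [-0.0005, 0.009, 0.12],
    [-0.0005, 0.009, 0.15],
    [-0.0005, 0.009, 0.17],
    [-0.0005, 0.009, 0.185],
    [-0.0005, 0.009, 0.195],
    [-0.0005, 0.009, 0.1995],
    [-0.0005, 0.009, 0.1995],
    [-0.0005, 0.009, 0.1995],
  ],
  turn=[
    [0, 0, 0],
    [0, 0, 0],
    [0, 0, 0],
    [0, 0, 0],
    [0, 0, 0],
    [0, 0, 0],
    [0, 0, 0],
    [0, 0, 0],
    [0, 0, 0],
    [0, 0, 0],
  ],
)

```text
t: 10.3
eef_pos: [528.7, 203.6, 29.9]
ee_rot: [180.0, 0.0, 148.0]
contact_force: [0.6, 0.3, -0.2]
finger_gap: 1.001
finger_force: 0.0
```

play_rows(
  jaw=[255, 255, 255, 255, 255, 255, 255, 255, 255, 255],
  translation=[
    [0, 0, 0],
    [0, 0, 0],
    [0, 0, 0],
    [0, 0, 0],
    [0, 0, 0],
    [0, 0, 0],
    [0, 0, 0],
    [0, 0, 0],
    [0, 0, 0],
    [0, 0, 0],
  ],
  turn=[
    [0, 0, 0],
    [0, 0, 0],
    [0, 0, 0],
    [0, 0, 0],
    [0, 0, 0],
    [0, 0, 0],
    [0, 0, 0],
    [0, 0, 0],
    [0, 0, 0],
    [0, 0, 0],
  ],
)

```text
t: 11.3
eef_pos: [528.5, 203.5, 29.5]
ee_rot: [180.0, 0.0, 148.0]
contact_force: [-1.7, -0.0, 6.8]
finger_gap: 0.339
finger_force: 60.1
```

```bash
python3 - <<'E'
from h import *
s=read_state(); print(s["eef_pos"],s["ee_rot"])
print(move([475.5,400,130],91.1))
E
```

```text
[528.51078846 203.4898182   29.47043828] [1.79988575e+02 1.46562751e-02 1.47981569e+02]
(array([ 0.1491,  0.1385, -0.1005]), array([0.   , 0.   , 0.993]))
```

play_rows(
  jaw=[255, 255, 255, 255, 255, 255, 255, 255, 255, 255],
  translation=[
    [0, 0, -0.04],
    [0, 0, -0.08],
    [0.02, 0.02, -0.1],
    [0.045, 0.042, -0.1],
    [0.07, 0.065, -0.1],
    [0.1, 0.093, -0.1],
    [0.125, 0.115, -0.1],
    [0.149, 0.1385, -0.1],
    [0.149, 0.1385, -0.1],
    [0.149, 0.1385, -0.1],
  ],
  turn=[
    [0, 0, 0],
    [0, 0, 0.14],
    [0, 0, 0.28],
    [0, 0, 0.42],
    [0, 0, 0.56],
    [0, 0, 0.7],
    [0, 0, 0.84],
    [0, 0, 0.993],
    [0, 0, 0.993],
    [0, 0, 0.993],
  ],
)

```text
t: 12.3
eef_pos: [475.0, 400.1, 128.8]
ee_rot: [-180.0, 0.0, 91.2]
contact_force: [-0.2, -1.9, -0.9]
finger_gap: 0.34
finger_force: 59.6
```

```bash
python3 - <<'E'
from h import *
s=read_state(); print(s["eef_pos"],s["ee_rot"],s["finger_gap"]); C=cam("wrist"); im=capture("wrist"); cv2.imwrite("pics/w4.png",im)
# tray outline model at its estimated pose, drawn for the check
a=np.radians(91.1); X=np.array([np.sin(a),-np.cos(a)]); Y=np.array([np.cos(a),np.sin(a)])
P=[np.r_[np.array([475.5,400])+sx*59*X+sy*71*Y,18] for sx,sy in((1,1),(1,-1),(-1,-1),(-1,1))]
print(w2p(C,P).round())
cv2.polylines(im,[w2p(C,P).astype(np.int32)],True,(0,0,255),1); cv2.imwrite("pics/w4b.png",im)
print(move([475.5,400,34.5],91.1))
E
```

```text
[475.04936812 400.10924448 128.81032025] [-1.79986776e+02  4.39794086e-02  9.12102461e+01] 0.34045666459376744
[[407. 138.]
 [394. 326.]
 [243. 326.]
 [231. 137.]]
(array([ 0.0008, -0.0001,  0.0945]), array([-0.   ,  0.001,  0.001]))
```

View pics/w4b.png

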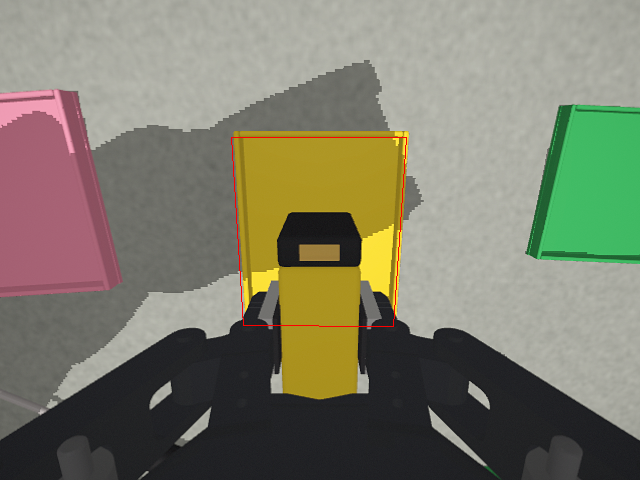

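The tray model matches within about 4 mm and the cartridge is aligned. I'll lower it and release.

play_rows(
  jaw=[255, 255, 255, 255, 255, 255, 255, 255, 255, 255],
  translation=[
    [0.002, 0, 0.02],
    [0.002, 0, 0.045],
    [0.002, 0, 0.065],
    [0.002, 0, 0.078],
    [0.002, 0, 0.086],
    [0.002, 0, 0.091],
    [0.002, 0, 0.094],
    [0.002, 0, 0.0945],
    [0.002, 0, 0.0945],
    [0.002, 0, 0.0945],
  ],
  turn=[
    [0, 0, 0],
    [0, 0, 0],
    [0, 0, 0],
    [0, 0, 0],
    [0, 0, 0],
    [0, 0, 0],
    [0, 0, 0],
    [0, 0, 0],
    [0, 0, 0],
    [0, 0, 0],
  ],
)

```text
t: 13.35
eef_pos: [475.6, 402.0, 35.0]
ee_rot: [180.0, -0.0, 91.1]
contact_force: [-0.0, -0.6, -1.0]
finger_gap: 0.343
finger_force: 59.6
```

play_rows(
  jaw=[90, 90, 90, 90, 90, 90, 90, 90, 90, 90],
  translation=[
    [0, 0, 0],
    [0, 0, 0],
    [0, 0, 0],
    [0, 0, 0],
    [0, 0, 0],
    [0, 0, -0.01],
    [0, 0, -0.03],
    [0, 0, -0.06],
    [0, 0, -0.1],
    [0, 0, -0.15],
  ],
  turn=[
    [0, 0, 0],
    [0, 0, 0],
    [0, 0, 0],
    [0, 0, 0],
    [0, 0, 0],
    [0, 0, 0],
    [0, 0, 0],
    [0, 0, 0],
    [0, 0, 0],
    [0, 0, 0],
  ],
)

```text
t: 14.35
eef_pos: [474.9, 401.4, 186.0]
ee_rot: [-179.9, 0.1, 91.1]
contact_force: [-0.5, 0.7, 0.4]
finger_gap: 0.647
finger_force: 0.0
```

```bash
python3 - <<'E'
from h import *
s=read_state(); print(s["eef_pos"],s["ee_rot"],s["finger_gap"])
print(move([560,150,230],130)); print(move([525,-124,230],173))
E
```

```text
[474.90172158 401.41392114 185.96570899] [-1.79928411e+02  7.18945468e-02  9.10748049e+01] 0.6466729361728997
(array([-0.253 ,  0.0803, -0.0438]), array([-0.002,  0.001, -0.679]))
(array([-0.5263,  0.0402, -0.0434]), array([-0.002,  0.   , -1.43 ]))
```

play_rows(
  jaw=[90, 60, 0, 0, 0, 0, 0, 0, 0, 0],
  translation=[
    [-0.253, 0.08, -0.044],
    [-0.253, 0.08, -0.044],
    [-0.253, 0.08, -0.044],
    [-0.253, 0.08, -0.044],
    [-0.253, 0.08, -0.044],
    [-0.253, 0.08, -0.044],
    [-0.526, 0.04, -0.044],
    [-0.526, 0.04, -0.044],
    [-0.526, 0.04, -0.044],
    [-0.526, 0.04, -0.044],
  ],
  turn=[
    [0, 0, -0.14],
    [0, 0, -0.28],
    [0, 0, -0.42],
    [0, 0, -0.56],
    [0, 0, -0.7],
    [0, 0, -0.84],
    [0, 0, -0.98],
    [0, 0, -1.12],
    [0, 0, -1.26],
    [0, 0, -1.4],
  ],
)

```text
t: 15.35
eef_pos: [534.4, -50.1, 229.5]
ee_rot: [-180.0, 0.1, 171.6]
contact_force: [1.2, -0.3, -0.6]
finger_gap: 0.998
finger_force: 0.0
```

```bash
python3 - <<'E'
from h import *
print(move([525,-124,230],173))
E
```

```text
(array([-0.0014, -0.0745, -0.0004]), array([-0.001,  0.001, -0.024]))
```

play_rows(
  jaw=[0, 0, 0, 0, 0, 0, 0, 0, 0, 0],
  translation=[
    [-0.001, -0.04, 0],
    [-0.001, -0.0745, 0],
    [-0.001, -0.0745, 0],
    [-0.001, -0.0745, 0],
    [-0.001, -0.0745, 0],
    [-0.001, -0.0745, 0],
    [-0.001, -0.0745, 0],
    [-0.001, -0.0745, 0],
    [-0.001, -0.0745, 0],
    [-0.001, -0.0745, 0],
  ],
  turn=[
    [0, 0, -0.024],
    [0, 0, -0.024],
    [0, 0, -0.024],
    [0, 0, -0.024],
    [0, 0, -0.024],
    [0, 0, -0.024],
    [0, 0, -0.024],
    [0, 0, -0.024],
    [0, 0, -0.024],
    [0, 0, -0.024],
  ],
)

```text
t: 16.35
eef_pos: [524.7, -121.6, 228.6]
ee_rot: [-180.0, -0.0, 172.7]
contact_force: [0.3, 0.3, 0.4]
finger_gap: 0.998
finger_force: 0.0
```

```bash
python3 - <<'E'
from h import *
s=read_state(); C=cam("wrist"); im=capture("wrist")
print(s["eef_pos"],s["ee_rot"],w2p(C,[[525,-124,15]]))
t=capture("top"); cv2.imwrite("pics/t5.png",np.vstack([im[100:400,150:550],cv2.resize(t[200:290,100:220],(400,300))]))
E
```

```text
[ 524.74878706 -121.64696185  228.64660156] [-1.79993676e+02 -3.92719264e-03  1.72686141e+02] [[317.6237704  211.86665076]]
```

View pics/t5.png

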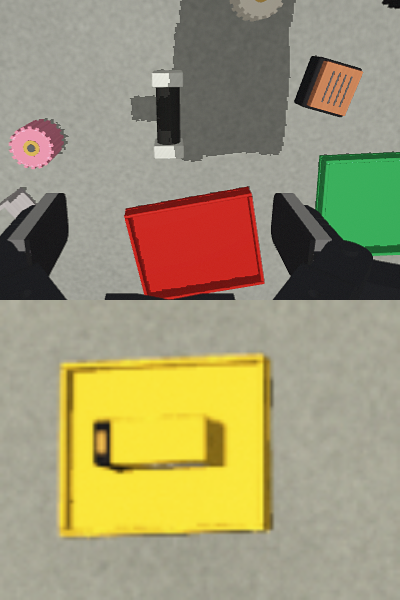

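The yellow cartridge is upright and lengthways in its tray. The roller in the wrist view has its end blocks at (317,179) and (318,252), with its centre near (318,215). The print head is at (480,185), well clear.

```bash
python3 - <<'E'
from h import *
P=p2w(cam("wrist"),[[317,173],[318,257],[318,215]],30); print(P,np.linalg.norm(P[0]-P[1]),np.degrees(np.arctan2(*(P[0]-P[1])[1::-1])))
print(move([*P[:2].mean(0)[:2],17.5],173))
E
```

```text
[[ 485.01671461 -119.41099734   30.        ]
 [ 568.01064163 -129.13296299   30.        ]
 [ 525.17179542 -123.62399066   30.        ]] 83.56140579543154 173.31878174068916
(array([-0.0021, -0.0023,  0.2112]), array([-0.   , -0.   , -0.006]))
```

play_rows(
  jaw=[0, 0, 0, 0, 0, 0, 0, 0, 0, 0],
  translation=[
    [-0.002, -0.0025, 0.04],
    [-0.002, -0.0025, 0.08],
    [-0.002, -0.0025, 0.12],
    [-0.002, -0.0025, 0.15],
    [-0.002, -0.0025, 0.175],
    [-0.002, -0.0025, 0.192],
    [-0.002, -0.0025, 0.204],
    [-0.002, -0.0025, 0.211],
    [-0.002, -0.0025, 0.211],
    [-0.002, -0.0025, 0.211],
  ],
  turn=[
    [0, 0, -0.008],
    [0, 0, -0.008],
    [0, 0, -0.008],
    [0, 0, -0.008],
    [0, 0, -0.008],
    [0, 0, -0.008],
    [0, 0, -0.008],
    [0, 0, -0.008],
    [0, 0, -0.008],
    [0, 0, -0.008],
  ],
)

```text
t: 17.45
eef_pos: [526.7, -124.5, 18.3]
ee_rot: [-180.0, 0.0, 173.1]
contact_force: [0.3, -0.4, 0.1]
finger_gap: 0.998
finger_force: 0.0
```

play_rows(
  jaw=[255, 255, 255, 255, 255, 255, 255, 255, 255, 255],
  translation=[
    [0, 0, 0],
    [0, 0, 0],
    [0, 0, 0],
    [0, 0, 0],
    [0, 0, 0],
    [0, 0, 0],
    [0, 0, 0],
    [0, 0, 0],
    [0, 0, 0],
    [0, 0, 0],
  ],
  turn=[
    [0, 0, 0],
    [0, 0, 0],
    [0, 0, 0],
    [0, 0, 0],
    [0, 0, 0],
    [0, 0, 0],
    [0, 0, 0],
    [0, 0, 0],
    [0, 0, 0],
    [0, 0, 0],
  ],
)

```text
t: 18.45
eef_pos: [526.5, -124.5, 18.1]
ee_rot: [-180.0, 0.0, 173.1]
contact_force: [-1.9, 1.2, 9.0]
finger_gap: 0.257
finger_force: 58.4
```

```bash
python3 - <<'E'
from h import *
s=read_state(); print(s["eef_pos"],s["ee_rot"])
print(move([684,-113,110],93.8))
E
```

```text
[ 526.4602857  -124.53080684   18.07469659] [-1.79987727e+02  1.66097878e-02  1.73140693e+02]
(array([-0.1551,  0.0302, -0.0919]), array([0.   , 0.   , 1.385]))
```

play_rows(
  jaw=[255, 255, 255, 255, 255, 255, 255, 255, 255, 255],
  translation=[
    [0, 0, -0.035],
    [0, 0, -0.07],
    [-0.02, 0.004, -0.092],
    [-0.045, 0.009, -0.092],
    [-0.07, 0.014, -0.092],
    [-0.095, 0.019, -0.092],
    [-0.12, 0.024, -0.092],
    [-0.14, 0.028, -0.092],
    [-0.155, 0.03, -0.092],
    [-0.155, 0.03, -0.092],
  ],
  turn=[
    [0, 0, 0.05],
    [0, 0, 0.19],
    [0, 0, 0.33],
    [0, 0, 0.47],
    [0, 0, 0.61],
    [0, 0, 0.75],
    [0, 0, 0.89],
    [0, 0, 1.04],
    [0, 0, 1.18],
    [0, 0, 1.33],
  ],
)

```text
t: 19.45
eef_pos: [684.9, -112.7, 109.0]
ee_rot: [-180.0, -0.0, 96.7]
contact_force: [-0.4, 0.4, -2.3]
finger_gap: 0.26
finger_force: 59.4
```

```bash
python3 - <<'E'
from h import *
s=read_state(); print(s["eef_pos"],s["ee_rot"],s["finger_gap"]); C=cam("wrist"); im=capture("wrist")
a=np.radians(93.8); X=np.array([np.sin(a),-np.cos(a)]); Y=np.array([np.cos(a),np.sin(a)])
P=[np.r_[np.array([684,-113])+sx*59*X+sy*71*Y,18] for sx,sy in((1,1),(1,-1),(-1,-1),(-1,1))]
cv2.polylines(im,[w2p(C,P).astype(np.int32)],True,(255,0,0),1); cv2.imwrite("pics/w6b.png",im)
print(move([684,-113,23],93.8))
E
```

```text
[ 684.85303405 -112.65045999  108.95218617] [-1.79997926e+02 -1.16437886e-02  9.66602557e+01] 0.2595419012292352
(array([-0.0003, -0.0001,  0.0859]), array([-0.001, -0.   ,  0.04 ]))
```

View pics/w6b.png

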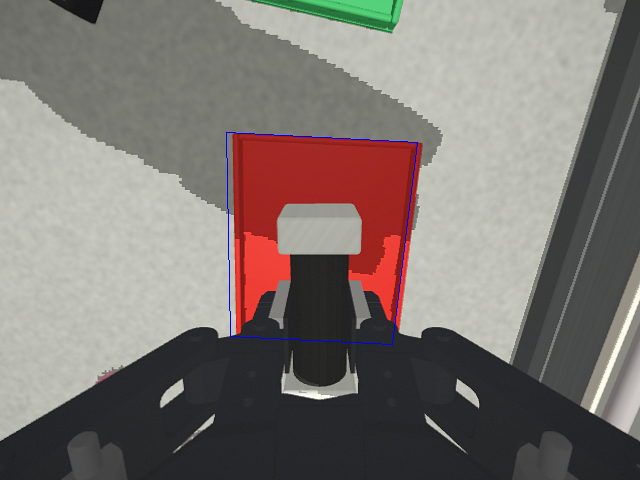

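The tray sits about 3 mm further +x than the drawn outline, and the roller hangs level and aligned. Lowering it.

play_rows(
  jaw=[255, 255, 255, 255, 255, 255, 255, 255, 255, 255],
  translation=[
    [0, 0.002, 0.02],
    [0, 0.002, 0.04],
    [0, 0.002, 0.058],
    [0, 0.002, 0.07],
    [0, 0.002, 0.078],
    [0, 0.002, 0.083],
    [0, 0.002, 0.086],
    [0, 0.002, 0.0865],
    [0, 0.002, 0.0865],
    [0, 0.002, 0.0865],
  ],
  turn=[
    [0, 0, 0.045],
    [0, 0, 0.045],
    [0, 0, 0.045],
    [0, 0, 0.045],
    [0, 0, 0.045],
    [0, 0, 0.045],
    [0, 0, 0.045],
    [0, 0, 0.045],
    [0, 0, 0.045],
    [0, 0, 0.045],
  ],
)

```text
t: 20.5
eef_pos: [686.1, -113.0, 23.6]
ee_rot: [180.0, 0.0, 94.4]
contact_force: [0.0, -0.3, -1.1]
finger_gap: 0.257
finger_force: 59.4
```

play_rows(
  jaw=[100, 100, 100, 100, 100, 100, 100, 100, 100, 100],
  translation=[
    [0, 0, 0],
    [0, 0, 0],
    [0, 0, 0],
    [0, 0, 0],
    [0, 0, 0],
    [0, 0, -0.01],
    [0, 0, -0.03],
    [0, 0, -0.06],
    [0, 0, -0.1],
    [0, 0, -0.15],
  ],
  turn=[
    [0, 0, 0],
    [0, 0, 0],
    [0, 0, 0],
    [0, 0, 0],
    [0, 0, 0],
    [0, 0, 0],
    [0, 0, 0],
    [0, 0, 0],
    [0, 0, 0],
    [0, 0, 0],
  ],
)

```text
t: 21.5
eef_pos: [685.2, -112.8, 174.4]
ee_rot: [-179.9, -0.0, 94.3]
contact_force: [1.2, 0.3, 1.1]
finger_gap: 0.611
finger_force: 0.0
```

```bash
python3 - <<'E'
from h import *
s=read_state(); print(s["eef_pos"],s["ee_rot"],s["finger_gap"])
print(move([426,-30,200],175))
E
```

```text
[ 685.18862799 -112.84273631  174.42183762] [-1.79906839e+02 -1.16873704e-02  9.43451838e+01] 0.6105695616625305
(array([ 0.1022, -0.2522, -0.0251]), array([-1.000e-03, -1.000e-03, -1.408e+00]))
```

```bash
python3 - <<'E'
from h import *
print(move([426,-30,200],90))
E
```

```text
(array([ 0.1022, -0.2522, -0.0251]), array([-0.002, -0.   ,  0.076]))
```

play_rows(
  jaw=[100, 60, 0, 0, 0, 0, 0, 0, 0, 0],
  translation=[
    [0.102, -0.252, -0.025],
    [0.102, -0.252, -0.025],
    [0.102, -0.252, -0.025],
    [0.102, -0.252, -0.025],
    [0.102, -0.252, -0.025],
    [0.102, -0.252, -0.025],
    [0.102, -0.252, -0.025],
    [0.102, -0.252, -0.025],
    [0.102, -0.252, -0.025],
    [0.102, -0.252, -0.025],
  ],
  turn=[
    [0, 0, 0.076],
    [0, 0, 0.076],
    [0, 0, 0.076],
    [0, 0, 0.076],
    [0, 0, 0.076],
    [0, 0, 0.076],
    [0, 0, 0.076],
    [0, 0, 0.076],
    [0, 0, 0.076],
    [0, 0, 0.076],
  ],
)

```text
t: 22.5
eef_pos: [427.6, -30.7, 198.1]
ee_rot: [180.0, 0.0, 90.0]
contact_force: [-0.2, 1.0, 0.3]
finger_gap: 1.005
finger_force: 0.0
```

```bash
python3 - <<'E'
from h import *
s=read_state(); print(s["eef_pos"],s["ee_rot"]); C=cam("wrist"); im=capture("wrist"); t=capture("top")
v=np.vstack([cv2.resize(im,(520,390)),np.hstack([cv2.resize(t[110:190,330:420],(225,200)),cv2.resize(t[235:315,260:390],(295,200))[:,:295]])]); cv2.imwrite("pics/w7.png",v)
print(w2p(C,[[426,-30,34],[430,109,34]]))
E
```

```text
[427.56511267 -30.71564472 198.11767061] [1.79969516e+02 1.86719145e-02 8.99776706e+01]
[[316.45087914 221.67430129]
 [321.3652611   44.70385379]]
```

View pics/w7.png

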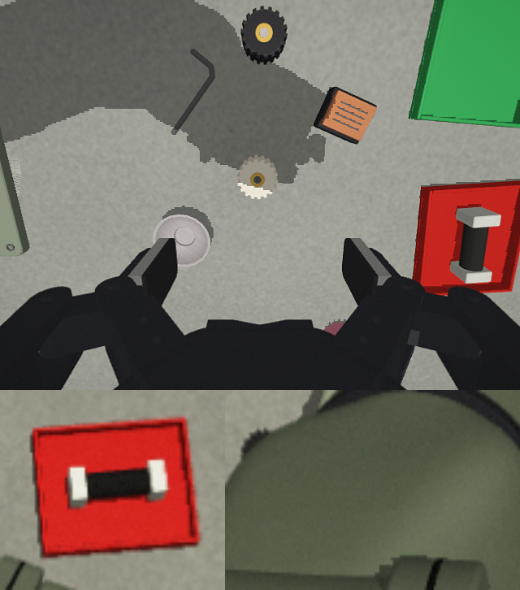

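The roller lies correctly in the red tray. The white gear's bush is at (317,221), so its centre is (426.5,-30). The black gear is at (325,41), about (433,112). The bowl, hex key and print head all clear the fingers at yaw 90.

play_rows(
  jaw=[0, 0, 0, 0, 0, 0, 0, 0, 0, 0],
  translation=[
    [0.001, -0.001, 0.04],
    [0.001, -0.001, 0.08],
    [0.001, -0.001, 0.11],
    [0.001, -0.001, 0.135],
    [0.001, -0.001, 0.155],
    [0.001, -0.001, 0.168],
    [0.001, -0.001, 0.175],
    [0.001, -0.001, 0.178],
    [0.001, -0.001, 0.178],
    [0.001, -0.001, 0.178],
  ],
  turn=[
    [0, 0, 0],
    [0, 0, 0],
    [0, 0, 0],
    [0, 0, 0],
    [0, 0, 0],
    [0, 0, 0],
    [0, 0, 0],
    [0, 0, 0],
    [0, 0, 0],
    [0, 0, 0],
  ],
)

```text
t: 23.6
eef_pos: [428.4, -29.6, 22.3]
ee_rot: [-179.8, -0.0, 90.0]
contact_force: [-0.3, -0.5, -0.1]
finger_gap: 1.002
finger_force: 0.0
```

play_rows(
  jaw=[255, 255, 255, 255, 255, 255, 255, 255, 255, 255],
  translation=[
    [0, 0, 0],
    [0, 0, 0],
    [0, 0, 0],
    [0, 0, 0],
    [0, 0, 0],
    [0, 0, 0],
    [0, 0, 0],
    [0, 0, 0],
    [0, 0, 0],
    [0, 0, 0],
  ],
  turn=[
    [0, 0, 0],
    [0, 0, 0],
    [0, 0, 0],
    [0, 0, 0],
    [0, 0, 0],
    [0, 0, 0],
    [0, 0, 0],
    [0, 0, 0],
    [0, 0, 0],
    [0, 0, 0],
  ],
)

```text
t: 24.6
eef_pos: [428.2, -29.6, 22.3]
ee_rot: [-179.8, -0.0, 90.0]
contact_force: [-2.4, 0.7, 15.2]
finger_gap: 0.501
finger_force: 59.0
```

```bash
python3 - <<'E'
from h import *
s=read_state(); print(s["eef_pos"],s["ee_rot"])
print(move([657,71,130],85.2),move([657,71,60],85.2))
E
```

```text
[428.23801712 -29.55338556  22.2581107 ] [-1.79814567e+02 -1.37248412e-02  9.00013027e+01]
(array([ 0.1006,  0.2284, -0.1085]), array([-0.003, -0.   ,  0.084])) (array([ 0.1006,  0.2286, -0.0385]), array([-0.003, -0.   ,  0.084]))
```

play_rows(
  jaw=[255, 255, 255, 255, 255, 255, 255, 255, 255, 255],
  translation=[
    [0, 0, -0.035],
    [0, 0, -0.075],
    [0, 0.02, -0.105],
    [0.015, 0.05, -0.108],
    [0.03, 0.09, -0.108],
    [0.05, 0.13, -0.108],
    [0.075, 0.17, -0.108],
    [0.09, 0.205, -0.108],
    [0.1, 0.228, -0.108],
    [0.1, 0.228, -0.108],
  ],
  turn=[
    [0, 0, 0],
    [0, 0, 0.084],
    [0, 0, 0.084],
    [0, 0, 0.084],
    [0, 0, 0.084],
    [0, 0, 0.084],
    [0, 0, 0.084],
    [0, 0, 0.084],
    [0, 0, 0.084],
    [0, 0, 0.084],
  ],
)

```text
t: 25.6
eef_pos: [657.9, 72.0, 128.0]
ee_rot: [-179.8, -0.0, 85.3]
contact_force: [-1.7, 0.8, -1.5]
finger_gap: 0.497
finger_force: 61.1
```

```bash
python3 - <<'E'
from h import *
s=read_state(); print(s["eef_pos"],s["ee_rot"],s["finger_gap"]); C=cam("wrist"); im=capture("wrist")
a=np.radians(85.2); X=np.array([np.sin(a),-np.cos(a)]); Y=np.array([np.cos(a),np.sin(a)])
P=[np.r_[np.array([659,98])+sx*59*X+sy*71*Y,18] for sx,sy in((1,1),(1,-1),(-1,-1),(-1,1))]
cv2.polylines(im,[w2p(C,P).astype(np.int32)],True,(0,0,255),1); cv2.imwrite("pics/w8b.png",im)
print(move([657,71,26.8],85.2))
E
```

```text
[657.91778438  72.01296729 127.98083106] [-1.79785623e+02 -4.75739630e-04  8.53034374e+01] 0.49650139739052485
(array([0.0003, 0.0007, 0.1013]), array([-0.004,  0.001,  0.001]))
```

View pics/w8b.png

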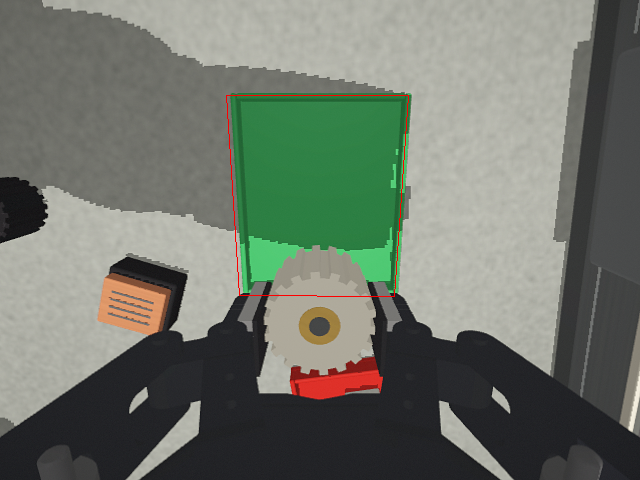

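The tray outline fits within 3 mm. Lowering the white gear.

play_rows(
  jaw=[255, 255, 255, 255, 255, 255, 255, 255, 255, 255],
  translation=[
    [0, 0.002, 0.025],
    [0, 0.002, 0.05],
    [0, 0.002, 0.07],
    [0, 0.002, 0.084],
    [0, 0.002, 0.093],
    [0, 0.002, 0.098],
    [0, 0.002, 0.101],
    [0, 0.002, 0.1015],
    [0, 0.002, 0.1015],
    [0, 0.002, 0.1015],
  ],
  turn=[
    [-0.004, 0, 0],
    [-0.004, 0, 0],
    [-0.004, 0, 0],
    [-0.004, 0, 0],
    [-0.004, 0, 0],
    [-0.004, 0, 0],
    [-0.004, 0, 0],
    [-0.004, 0, 0],
    [-0.004, 0, 0],
    [-0.004, 0, 0],
  ],
)

```text
t: 26.65
eef_pos: [658.4, 70.3, 27.9]
ee_rot: [180.0, 0.0, 85.2]
contact_force: [0.8, -1.1, -0.8]
finger_gap: 0.499
finger_force: 61.1
```

play_rows(
  jaw=[75, 75, 75, 75, 75, 75, 75, 75, 75, 75],
  translation=[
    [0, 0, 0],
    [0, 0, 0],
    [0, 0, 0],
    [0, 0, 0],
    [0, 0, 0],
    [0, 0, -0.01],
    [0, 0, -0.03],
    [0, 0, -0.06],
    [0, 0, -0.1],
    [0, 0, -0.15],
  ],
  turn=[
    [0, 0, 0],
    [0, 0, 0],
    [0, 0, 0],
    [0, 0, 0],
    [0, 0, 0],
    [0, 0, 0],
    [0, 0, 0],
    [0, 0, 0],
    [0, 0, 0],
    [0, 0, 0],
  ],
)

```text
t: 27.65
eef_pos: [657.4, 70.2, 178.7]
ee_rot: [-179.9, 0.0, 85.2]
contact_force: [0.3, 0.5, -0.1]
finger_gap: 0.707
finger_force: 0.0
```

```bash
python3 - <<'E'
from h import *
s=read_state(); print(s["eef_pos"],s["ee_rot"],s["finger_gap"])
print(move([433,112,200],90))
E
```

```text
[657.44301184  70.21611363 178.69205229] [-1.79917719e+02  3.53926851e-02  8.51717478e+01] 0.7069939320520585
(array([ 0.0227, -0.2272, -0.021 ]), array([-0.001,  0.001, -0.084]))
```

play_rows(
  jaw=[75, 30, 0, 0, 0, 0, 0, 0, 0, 0],
  translation=[
    [0.023, -0.227, -0.021],
    [0.023, -0.227, -0.021],
    [0.023, -0.227, -0.021],
    [0.023, -0.227, -0.021],
    [0.023, -0.227, -0.021],
    [0.023, -0.227, -0.021],
    [0.023, -0.227, -0.021],
    [0.023, -0.227, -0.021],
    [0.023, -0.227, -0.021],
    [0.023, -0.227, -0.021],
  ],
  turn=[
    [0, 0, -0.084],
    [0, 0, -0.084],
    [0, 0, -0.084],
    [0, 0, -0.084],
    [0, 0, -0.084],
    [0, 0, -0.084],
    [0, 0, -0.084],
    [0, 0, -0.084],
    [0, 0, -0.084],
    [0, 0, -0.084],
  ],
)

```text
t: 28.65
eef_pos: [434.3, 112.0, 198.2]
ee_rot: [180.0, 0.0, 90.0]
contact_force: [-0.1, 0.3, 0.9]
finger_gap: 0.999
finger_force: 0.0
```

```bash
python3 - <<'E'
from h import *
s=read_state(); print(s["eef_pos"],s["ee_rot"]); C=cam("wrist"); im=capture("wrist")
q=w2p(C,[[433,112,34]])[0]; print(q); cv2.drawMarker(im,tuple(int(v) for v in q),(0,0,255),0,12); cv2.imwrite("pics/w9.png",im)
for b in blobs(im,(12,90,80),(30,255,255),20,3000): print(b.mean(0),p2w(C,[b.mean(0)],34).round(1))
print(move([433,112,21],90))
E
```

```text
[434.30046224 111.9802909  198.19209489] [1.79990626e+02 2.45170481e-02 8.99676081e+01]
[316.80689341 222.35921507]
[406.16513761 300.54816514] [[516.7  36.8  34. ]]
[569.5        268.02173913] [[663.   69.5  34. ]]
[316.18 222.5 ] [[432.4 111.9  34. ]]
(array([ 1.000e-04, -1.200e-03,  1.772e-01]), array([ 0.,  0., -0.]))
```

View pics/w9.png

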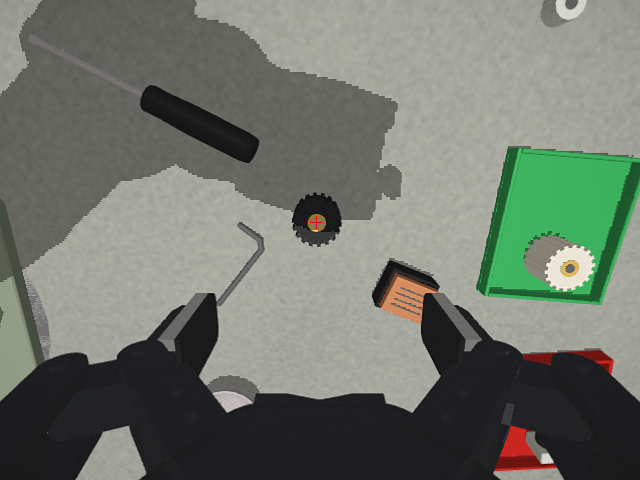

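The gear's bush is at (316,222). The hex key's corner at (262,240) would sit under the left finger, so I'll turn the jaw to close along y.

play_rows(
  jaw=[0, 0, 0, 0, 0, 0, 0, 0, 0, 0],
  translation=[
    [0, -0.0015, 0],
    [0, -0.0015, 0],
    [0, -0.0015, 0],
    [0, -0.0015, 0],
    [0, -0.0015, 0],
    [0, -0.0015, 0],
    [0, -0.0015, 0],
    [0, -0.0015, 0],
    [0, -0.0015, 0],
    [0, -0.0015, 0],
  ],
  turn=[
    [0, 0, -0.14],
    [0, 0, -0.28],
    [0, 0, -0.42],
    [0, 0, -0.56],
    [0, 0, -0.7],
    [0, 0, -0.84],
    [0, 0, -0.98],
    [0, 0, -1.12],
    [0, 0, -1.26],
    [0, 0, -1.4],
  ],
)

```text
t: 29.7
eef_pos: [432.6, 112.1, 198.3]
ee_rot: [-180.0, 0.0, 170.5]
contact_force: [-0.6, -0.7, -0.7]
finger_gap: 0.998
finger_force: 0.0
```

```bash
python3 - <<'E'
from h import *
s=read_state(); print(s["eef_pos"],s["ee_rot"]);print(move([432.5,112,21],171))
E
```

```text
[432.6172742  112.08433485 198.27301822] [-1.79986553e+02  1.61463480e-02  1.70518582e+02]
(array([ 2.000e-04, -1.000e-04,  1.773e-01]), array([-0.   ,  0.   , -0.008]))
```

play_rows(
  jaw=[0, 0, 0, 0, 0, 0, 0, 0, 0, 0],
  translation=[
    [0, 0, 0.04],
    [0, 0, 0.08],
    [0, 0, 0.11],
    [0, 0, 0.135],
    [0, 0, 0.155],
    [0, 0, 0.168],
    [0, 0, 0.175],
    [0, 0, 0.1775],
    [0, 0, 0.1775],
    [0, 0, 0.1775],
  ],
  turn=[
    [0, 0, 0],
    [0, 0, 0],
    [0, 0, 0],
    [0, 0, 0],
    [0, 0, 0],
    [0, 0, 0],
    [0, 0, 0],
    [0, 0, 0],
    [0, 0, 0],
    [0, 0, 0],
  ],
)

```text
t: 30.7
eef_pos: [432.7, 112.2, 21.4]
ee_rot: [180.0, 0.1, 170.2]
contact_force: [-0.2, -0.3, 0.6]
finger_gap: 0.999
finger_force: 0.0
```

play_rows(
  jaw=[255, 255, 255, 255, 255, 255, 255, 255, 255, 255],
  translation=[
    [0, 0, 0],
    [0, 0, 0],
    [0, 0, 0],
    [0, 0, 0],
    [0, 0, 0],
    [0, 0, 0],
    [0, 0, 0],
    [0, 0, 0],
    [0, 0, 0],
    [0, 0, 0],
  ],
  turn=[
    [0, 0, 0],
    [0, 0, 0],
    [0, 0, 0],
    [0, 0, 0],
    [0, 0, 0],
    [0, 0, 0],
    [0, 0, 0],
    [0, 0, 0],
    [0, 0, 0],
    [0, 0, 0],
  ],
)

```text
t: 31.7
eef_pos: [432.5, 112.2, 21.4]
ee_rot: [180.0, 0.0, 170.2]
contact_force: [-1.3, -0.7, 14.3]
finger_gap: 0.494
finger_force: 59.1
```

```bash
python3 - <<'E'
from h import *
s=read_state(); print(s["eef_pos"],s["ee_rot"])
print(move([663,125,130],85.2))
E
```

```text
[432.52082042 112.24585131  21.35851747] [1.79994305e+02 4.13271055e-02 1.70212628e+02]
(array([-0.225 ,  0.0518, -0.1085]), array([1.000e-03, 1.000e-03, 1.484e+00]))
```

play_rows(
  jaw=[255, 255, 255, 255, 255, 255, 255, 255, 255, 255],
  translation=[
    [0, 0, -0.035],
    [0, 0, -0.075],
    [-0.01, 0.002, -0.105],
    [-0.04, 0.009, -0.108],
    [-0.08, 0.018, -0.108],
    [-0.12, 0.027, -0.108],
    [-0.16, 0.037, -0.108],
    [-0.195, 0.045, -0.108],
    [-0.22, 0.051, -0.108],
    [-0.225, 0.052, -0.108],
  ],
  turn=[
    [0, 0, 0],
    [0, 0, 0.14],
    [0, 0, 0.29],
    [0, 0, 0.44],
    [0, 0, 0.58],
    [0, 0, 0.73],
    [0, 0, 0.88],
    [0, 0, 1.02],
    [0, 0, 1.17],
    [0, 0, 1.31],
  ],
)

```text
t: 32.7
eef_pos: [664.4, 125.2, 128.1]
ee_rot: [180.0, 0.0, 94.8]
contact_force: [-1.4, -0.4, -1.5]
finger_gap: 0.494
finger_force: 61.2
```

play_rows(
  jaw=[255, 255, 255, 255, 255, 255, 255, 255, 255, 255],
  translation=[
    [0, 0, 0],
    [0, 0, 0],
    [0, 0, 0.01],
    [0, 0, 0.025],
    [0, 0, 0.04],
    [0, 0, 0.05],
    [0, 0, 0.05],
    [0, 0, 0.05],
    [0, 0, 0.05],
    [0, 0, 0.05],
  ],
  turn=[
    [0, 0, 0.1],
    [0, 0, 0.17],
    [0, 0, 0.17],
    [0, 0, 0.17],
    [0, 0, 0.17],
    [0, 0, 0.17],
    [0, 0, 0.17],
    [0, 0, 0.17],
    [0, 0, 0.17],
    [0, 0, 0.17],
  ],
)

```text
t: 33.7
eef_pos: [663.2, 125.3, 79.5]
ee_rot: [179.9, -0.0, 85.4]
contact_force: [0.6, 1.3, -0.7]
finger_gap: 0.496
finger_force: 61.2
```

```bash
python3 - <<'E'
from h import *
s=read_state(); print(s["eef_pos"],s["ee_rot"],s["finger_gap"])
print(move([663,125,26],85.2))
E
```

```text
[663.23181525 125.26216544  79.46794824] [ 1.79941096e+02 -3.93308386e-03  8.54245733e+01] 0.49555854953037476
(array([-0.0003, -0.0003,  0.0535]), array([ 0.001, -0.   ,  0.004]))
```

play_rows(
  jaw=[255, 255, 255, 255, 255, 255, 255, 255, 255, 255],
  translation=[
    [0, 0, 0.012],
    [0, 0, 0.025],
    [0, 0, 0.037],
    [0, 0, 0.045],
    [0, 0, 0.05],
    [0, 0, 0.0535],
    [0, 0, 0.0535],
    [0, 0, 0.0535],
    [0, 0, 0.0535],
    [0, 0, 0.0535],
  ],
  turn=[
    [0, 0, 0],
    [0, 0, 0],
    [0, 0, 0],
    [0, 0, 0],
    [0, 0, 0],
    [0, 0, 0],
    [0, 0, 0],
    [0, 0, 0],
    [0, 0, 0],
    [0, 0, 0],
  ],
)

```text
t: 34.7
eef_pos: [663.1, 125.3, 25.5]
ee_rot: [180.0, 0.0, 85.4]
contact_force: [1.0, 0.0, 0.7]
finger_gap: 0.493
finger_force: 61.7
```

play_rows(
  jaw=[75, 75, 75, 75, 75, 75, 75, 75, 75, 75],
  translation=[
    [0, 0, 0],
    [0, 0, 0],
    [0, 0, 0],
    [0, 0, 0],
    [0, 0, 0],
    [0, 0, -0.01],
    [0, 0, -0.03],
    [0, 0, -0.06],
    [0, 0, -0.1],
    [0, 0, -0.15],
  ],
  turn=[
    [0, 0, 0],
    [0, 0, 0],
    [0, 0, 0],
    [0, 0, 0],
    [0, 0, 0],
    [0, 0, 0],
    [0, 0, 0],
    [0, 0, 0],
    [0, 0, 0],
    [0, 0, 0],
  ],
)

```text
t: 35.7
eef_pos: [662.3, 125.1, 176.7]
ee_rot: [-179.9, 0.0, 85.4]
contact_force: [0.3, 0.6, -0.2]
finger_gap: 0.706
finger_force: 0.0
```

play_rows(
  jaw=[75, 75, 75, 75, 75, 75, 75, 75, 75, 75],
  translation=[
    [0.1, -0.1, -0.03],
    [0.2, -0.18, -0.04],
    [0.3, -0.2, -0.05],
    [0.3, -0.2, -0.05],
    [0.3, -0.2, -0.05],
    [0.3, -0.2, -0.05],
    [0.3, -0.2, -0.05],
    [0.3, -0.2, -0.05],
    [0.3, -0.2, -0.05],
    [0.3, -0.2, -0.05],
  ],
  turn=[
    [0, 0, 0],
    [0, 0, 0],
    [0, 0, 0],
    [0, 0, 0],
    [0, 0, 0],
    [0, 0, 0],
    [0, 0, 0],
    [0, 0, 0],
    [0, 0, 0],
    [0, 0, 0],
  ],
)

```text
t: 36.7
eef_pos: [488.0, 439.4, 225.7]
ee_rot: [180.0, 0.0, 85.4]
contact_force: [1.0, 0.2, -0.2]
finger_gap: 0.703
finger_force: 0.0
```

```bash
python3 - <<'E'
from h import *
t=capture("top"); cv2.imwrite("pics/end.png",cv2.resize(t[110:330,100:560],(800,383),interpolation=cv2.INTER_CUBIC))
E
```

```text
(no output)
```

View pics/end.png

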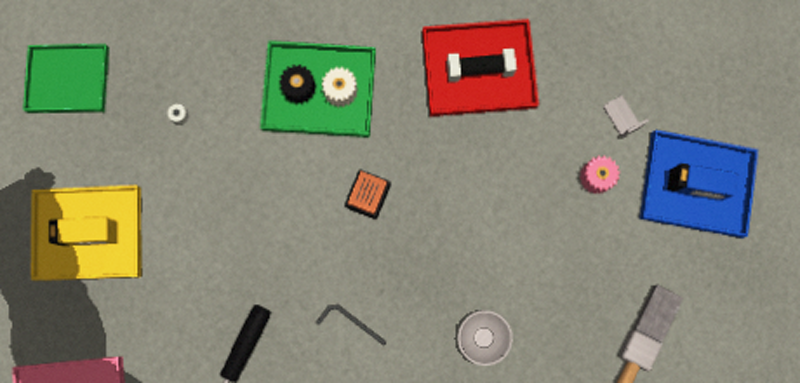

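The final top view shows every part flat in its own tray: gears at (297,83) and (339,86), roller (482,65), yellow (85,230), blue (700,183). The print head at (368,193) is undisturbed.

```bash
python3 -c "
from station import *
print(job_done())"
```

```text
the job is handed in; nothing more can be done
None
```

All five parts are in their trays, in the order asked, and the job was handed in after about 37 s; the final top view shows them flat and upright, with the print head where it was.

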